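# Find the stiffest spring strip and load it with the test weight

### The job

Three spring-steel strips that look alike are clamped in the test fixture. Working from the robot's left to its right, gently press the pin at the free tip of each strip straight down until the strip rests on its stop, hold it there a moment and feel how hard it pushes back; then pick up the loose ring-shaped test weight and slip it over the pin of the stiffest strip, so that it lies flat on the pan and the strip carries it clear of the stop. Do not overload the strips, and leave the solid slug and the nut where they lie.

Things in the scene. Friction and masses are not known exactly. Their poses are not given: they have to be found in the camera images.
- fixture: the test fixture: a steel base plate 210 x 290 x 12 mm fixed to the bench, origin at the centre of its underside; x points from the strips' free tips to their clamps (roughly away from the robot), y across the strips to the robot's left, z up. Three clamp units of the same look stand on it, at y = +80, 0 and -80 mm; which of a, b, c stands where changes, and the letters say nothing of stiffness
- clamp_a: clamp unit a: origin under its centre, on the plate's top (12 mm above the bench), axes as the fixture's. A 40 x 40 mm block at x = +65 mm, 69 mm high with its bolts, clamps a steel strip 20 mm wide, 3 mm thick, that reaches level to -x, its tip over a rubber-capped stop post. Fingers pressing on the unit with more than 22 N would spoil the strip
- pin_a (a point): middle of the flat top of the upright pin on strip a's free tip (clamp unit's x = -65 mm), where it is pressed: steel, 12 mm diameter, 22 mm high, tapered to 8 mm at the top; 95 mm above the bench at rest, it moves with the strip
- pan_a (a point): foot of strip a's pin, on the top of a flat round pan 42 mm wide that sits on a firm rubber bush on the strip's tip, where the weight comes to lie; 73 mm above the bench at rest, it moves with the strip
- strip_a (a joint): bend of strip a in rad: 0 at rest, 0.133 on its stop (tip 12 mm down, turning about a line 90 mm from the pin); springs back when let go. On reaching the stop it takes 3 to 11 N, the strips differing by a factor of about 1.8; beyond, the stop's rubber gives 1 mm per 4 to 5 N. Under the weight the stiffest bends about 0.05, the next about 0.09
- clamp_b: clamp unit b: origin under its centre, on the plate's top (12 mm above the bench), axes as the fixture's. A 40 x 40 mm block at x = +65 mm, 69 mm high with its bolts, clamps a steel strip 20 mm wide, 3 mm thick, that reaches level to -x, its tip over a rubber-capped stop post. Fingers pressing on the unit with more than 22 N would spoil the strip
- pin_b (a point): middle of the flat top of the upright pin on strip b's free tip (clamp unit's x = -65 mm), where it is pressed: steel, 12 mm diameter, 22 mm high, tapered to 8 mm at the top; 95 mm above the bench at rest, it moves with the strip
- pan_b (a point): foot of strip b's pin, on the top of a flat round pan 42 mm wide that sits on a firm rubber bush on the strip's tip, where the weight comes to lie; 73 mm above the bench at rest, it moves with the strip
- strip_b (a joint): bend of strip b in rad: 0 at rest, 0.133 on its stop (tip 12 mm down, turning about a line 90 mm from the pin); springs back when let go. On reaching the stop it takes 3 to 11 N, the strips differing by a factor of about 1.8; beyond, the stop's rubber gives 1 mm per 4 to 5 N. Under the weight the stiffest bends about 0.05, the next about 0.09
- clamp_c: clamp unit c: origin under its centre, on the plate's top (12 mm above the bench), axes as the fixture's. A 40 x 40 mm block at x = +65 mm, 69 mm high with its bolts, clamps a steel strip 20 mm wide, 3 mm thick, that reaches level to -x, its tip over a rubber-capped stop post. Fingers pressing on the unit with more than 22 N would spoil the strip
- pin_c (a point): middle of the flat top of the upright pin on strip c's free tip (clamp unit's x = -65 mm), where it is pressed: steel, 12 mm diameter, 22 mm high, tapered to 8 mm at the top; 95 mm above the bench at rest, it moves with the strip
- pan_c (a point): foot of strip c's pin, on the top of a flat round pan 42 mm wide that sits on a firm rubber bush on the strip's tip, where the weight comes to lie; 73 mm above the bench at rest, it moves with the strip
- strip_c (a joint): bend of strip c in rad: 0 at rest, 0.133 on its stop (tip 12 mm down, turning about a line 90 mm from the pin); springs back when let go. On reaching the stop it takes 3 to 11 N, the strips differing by a factor of about 1.8; beyond, the stop's rubber gives 1 mm per 4 to 5 N. Under the weight the stiffest bends about 0.05, the next about 0.09
- weight_center (a point): centre, half-way up, of the loose test weight: a plain steel ring, 50 mm outside diameter, 19 mm bore, 30 mm high, about 0.39 kg, lying flat on the bench to the robot's right, its hole upright. A solid steel slug of the same outside size, without a hole, lies about 110 mm from it
- slug: bystander: solid steel slug, 50 mm diameter, 30 mm high, no hole; origin at the centre of its underside
- nut: bystander: loose nut, 24 x 20 x 13 mm, on the fixture's plate between the left and the middle unit; origin at the centre of its underside
Not all that is in view belongs to the job. Leave any blue or orange look-alike of the part that bears weight_center alone.

How it is judged:
On the way, in this order (a step that is already met when the one before it is completed fails the run):
1. the left strip is pressed down onto its stop and held there for a moment (0.2 s) (((value of joint strip_a above 0.122 rad and y of pin_a in the frame of fixture above 0.04 m) or (value of joint strip_b above 0.122 rad and y of pin_b in the frame of fixture above 0.04 m) or (value of joint strip_c above 0.122 rad and y of pin_c in the frame of fixture above 0.04 m))), for 0.2 s.
2. the middle strip is pressed down onto its stop and held there for a moment (0.2 s) (((value of joint strip_a above 0.122 rad and y of pin_a in the frame of fixture between -0.04 and 0.04 m) or (value of joint strip_b above 0.122 rad and y of pin_b in the frame of fixture between -0.04 and 0.04 m) or (value of joint strip_c above 0.122 rad and y of pin_c in the frame of fixture between -0.04 and 0.04 m))), for 0.2 s.
3. the right strip is pressed down onto its stop and held there for a moment (0.2 s) (((value of joint strip_a above 0.122 rad and y of pin_a in the frame of fixture below -0.04 m) or (value of joint strip_b above 0.122 rad and y of pin_b in the frame of fixture below -0.04 m) or (value of joint strip_c above 0.122 rad and y of pin_c in the frame of fixture below -0.04 m))), for 0.2 s.
4. only then the weight is lifted off the table (height (world z) of weight_center above 0.055 m), for 0.1 s.
At the end, for the whole second after the job is handed in: the weight sits at rest around the stiffest strip's pin, flat on its pan (centre within 7 mm sideways, 12 to 18 mm above the pan, tilt under 0.10 rad), that strip bent 0.035 to 0.070 rad by it (only the stiffest carries it so high), the other strips free (under 0.02 rad) (((horizontal distance between weight_center and pan_a below 0.007 m and z of weight_center in the frame of pan_a between 0.012 and 0.018 m and angle between the z axis of weight_center and the z axis of pan_a, either way round below 0.1 rad and value of joint strip_a between 0.035 and 0.07 rad and velocity of joint strip_a below 0.05 rad/s and value of joint each of strip_b, strip_c below 0.02 rad) or (horizontal distance between weight_center and pan_b below 0.007 m and z of weight_center in the frame of pan_b between 0.012 and 0.018 m and angle between the z axis of weight_center and the z axis of pan_b, either way round below 0.1 rad and value of joint strip_b between 0.035 and 0.07 rad and velocity of joint strip_b below 0.05 rad/s and value of joint each of strip_a, strip_c below 0.02 rad) or (horizontal distance between weight_center and pan_c below 0.007 m and z of weight_center in the frame of pan_c between 0.012 and 0.018 m and angle between the z axis of weight_center and the z axis of pan_c, either way round below 0.1 rad and value of joint strip_c between 0.035 and 0.07 rad and velocity of joint strip_c below 0.05 rad/s and value of joint each of strip_a, strip_b below 0.02 rad))); the robot touches nothing.
It fails at once if fingers press with more than 22 N on a strip or its clamp unit (contact force between any of clamp_a, clamp_b, clamp_c and the fingers above 22 N).
It fails at once if the slug or the nut pushed away by more than 15 mm (distance of any of slug, nut from where it was at the start of the episode above 0.015 m).
It also fails if it takes over 67 s, if anything falls off the work surface, if the arm or the gripper's body presses on something with over 40 N, if the wrist force passes 120 N, or if a joint passes its speed limit or range.

### The arm

A 6-joint arm with a two-finger parallel gripper is mounted at the origin on the work surface. World frame = base frame: x ahead of the robot, y to its left, z up, the work surface at z = 0. Lengths are in m, angles in rad, forces in N, time in s.
With the tool pointing down it reaches from about 0.25 to 0.775 m from the base axis. Payload 4 kg.
Tool frame: the origin (TCP) lies on the centre line of the jaws, within the pads' length; the fingertips stand 22 mm ahead of it and the grasp point (between the pads) lies 3 mm ahead of it; z points along the fingers, y is the direction in which the jaws open and shut (so a half turn about z gives the same grasp; the last joint's range is limited). The gripper opens to 94 mm and grips with 3 to 60 N. Pads are 16 mm wide; open, the fingers measure 119 mm over their backs; the gripper's body (75 mm by 177 mm) begins 78 mm behind the grasp point.
Start: joints at [1.165, 0.087, 1.371, -0, 1.684, -0.103], TCP at [0.164, 0.525, 0.228] pointing down, gripper open.
Joint ranges: [-3.1, 3.1], [-0.76, 2.03], [0.27, 2.55], [-1.08, 4.22], [0.17, 2.65], [-2.57, 2.57]. Speed limits (rad/s): [2.79, 2.79, 3.14, 3.14, 3.14, 3.14].

### API

Orientations are given as [roll, pitch, yaw] about the fixed x, y, z axes, in that order (R = Rz(yaw) Ry(pitch) Rx(roll)).
In Python, from bench import robot gives the robot as it stands. The module is installed in compiled form; this text tells all that it offers.
- The arm moves only by the shell command python3 -m inch 'ROWS'. ROWS is JSON, a list of rows, each an object with "linear": the shift along the world's x, y, z scaled (see below), a list of three; "twist": the turn about the world's z scaled (see below); "gripper": the opening, from 0 (shut) to 1 (fully open). In form: [{"linear": [x, y, z], "twist": twist, "gripper": gripper}, ...]. A call has 1 to 10 rows; each row is the pose to reach, as a shift and turn from the pose commanded when the call began; what a row does not reach only later rows make up. The controller multiplies each number of a shift by 0.1 m and each number of a turn by 60 degrees. A row lasts 1/12 s, in which the tool goes at most 41.7 mm and 7.16 degrees, less where a joint would pass 70% of its speed; a pose out of reach is approached as far as the arm can. A call with a number of a shift or a turn outside -1 to 1 is refused whole. A call with a gripper value outside its range is refused whole. The fingers move at their own pace and stop on an object; the grip force is fixed at half the most. Time passes only in rows, so rows that repeat a pose let the fingers close. It gives the time, the measured TCP pose, the force and the opening at its end, in the units of the state.
- robot.get_obs(): the state, without advancing time (a new reading comes with each control period).
- robot.snapshot(name): name is "side" or "top"; returns a dict with "image" (480x640x3 uint8, red, green, blue), "depth" (480x640 float32, m along the optical axis (not along the pixel's ray), 0 where there is no reading), "mtx" (3x3 intrinsics, pixels), "k1" (the pictures are not rectified: a ray, as slopes to the right and down, at radius r is drawn at 1 + k1 r^2 times it, then the intrinsics apply), "rvec" (rotation vector, rad) and "tvec" (3), from world to camera coordinates, as OpenCV has them. Camera axes: x right, y down, z forward; pixel columns grow to the right and rows downward; lengths in m; the calibration is good to about 2 mm. A picture is of the moment at which its call begins.
- robot.close_job(): hands the job in, once; it reports no verdict.
The state is a dict: "time": time; "joint_positions": joint angles; "qvel": joint speeds; "joint_torque": joint torques, N m; "tool_pos": TCP position; "ee_rot": TCP orientation; "wrist_force": force on the tool from outside, world axes, zero at the start; "wrist_torque": the same for the moment, N m; "width": finger opening in m.
Only numpy, scipy, OpenCV 4.12 (cv2) and the standard library are available. Lean on these libraries where they do the work, as an engineer would, in place of code of your own. Each camera call takes 0.05 s, during which the arm holds its last target.

## Working session

There is one attempt and no reset: what is moved stays moved. The work goes in short steps, Python scripts to look and compute and a shell command to move; the robot and the scene stay as the last step left them, time stands still between calls to the robot, and variables do not carry over. Pictures are saved under pics/ and viewed, and the job is handed in when it is done.

```bash
mkdir -p pics; ls
cat > h.py <<'E'
import numpy as np, cv2
from bench import robot
def snap(n,save=None):
    s=robot.snapshot(n)
    if save: cv2.imwrite('pics/'+save,s['image'][:,:,::-1])
    np.savez('/tmp/%s.npz'%n,**s)
    return s
def cam(s):
    R=cv2.Rodrigues(np.array(s['rvec'],float))[0]; t=np.array(s['tvec'],float).ravel()
    return R,t
def dist(s): return np.array([s['k1'],0,0,0,0],float)
def rays(s,uv):
    uv=np.array(uv,float).reshape(-1,1,2)
    n=cv2.undistortPoints(uv,np.array(s['mtx'],float),dist(s)).reshape(-1,2)
    R,t=cam(s)
    d=np.c_[n,np.ones(len(n))]@R
    return -R.T@t,d,n
def onplane(s,uv,z):
    c,d,_=rays(s,uv); return c+d*((z-c[2])/d[:,2])[:,None]
def proj(s,P):
    return cv2.projectPoints(np.array(P,float).reshape(-1,1,3),np.array(s['rvec'],float),np.array(s['tvec'],float),np.array(s['mtx'],float),dist(s))[0].reshape(-1,2)
def cloud(s):
    v,u=np.nonzero(s['depth']>0); c,d,n=rays(s,np.c_[u,v]); z=s['depth'][v,u]
    return np.c_[u,v],c+d*z[:,None]
E
python3 - <<'E'
from h import *
for n in('top','side'):
    s=snap(n,n+'0.png'); R,t=cam(s); print(n,-R.T@t,R[2],s['k1'],s['mtx'])
print(robot.get_obs())
E
```

```text
pics
top [ 0.39048709 -0.0928585   0.86612532] [ 0.17305694 -0.01359993 -0.98481792] 0.008506934288941587 [[482.9921468    0.         325.55391195]
 [  0.         482.9921468  233.0159614 ]
 [  0.           0.           1.        ]]
side [0.45811238 0.62607261 0.91396675] [ 0.05548383 -0.65495198 -0.75363085] -0.044424677747398424 [[598.16126901   0.         331.47952517]
 [  0.         598.16126901 231.29523447]
 [  0.           0.           1.        ]]
{'time': 0.1, 'joint_positions': array([ 1.16488061e+00,  8.79004543e-02,  1.37208330e+00, -2.18185407e-05,
        1.68359236e+00, -1.03144313e-01]), 'qvel': array([ 0.00035448, -0.0004761 , -0.00406588,  0.0005314 ,  0.00095006,
       -0.00083219]), 'joint_torque': array([ 2.42496688e-03, -3.41250658e+01, -3.03301942e+01,  7.19741802e-02,
        3.03739531e-02, -1.12364153e-04]), 'tool_pos': array([0.16385029, 0.52456254, 0.22642065]), 'ee_rot': array([-3.13961750e+00, -1.82650495e-04,  2.83881864e+00]), 'wrist_force': array([-0.05637794, -0.04788162,  0.13813335]), 'wrist_torque': array([ 0.03792143,  0.02120605, -0.03214683]), 'width': 0.09340314585161359}
```

View pics/top0.png

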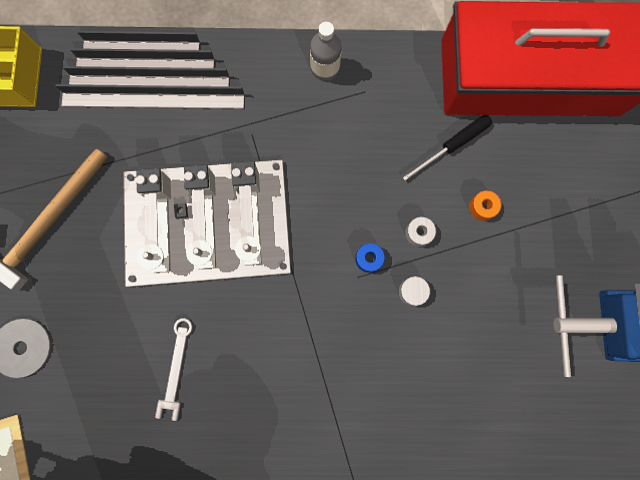

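View pics/side0.png

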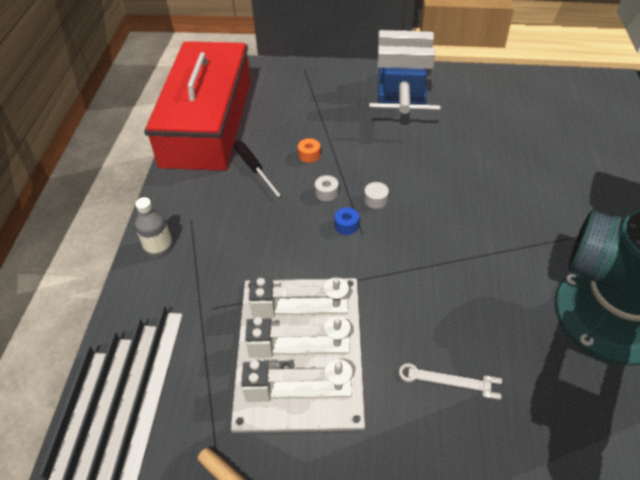

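The top view shows the three pans near (150,256), (201,251) and (248,246). The steel ring is near (422,231), with the slug at (415,291) and blue and orange look-alikes at (370,257) and (486,205). Next I'll measure them.

Run:
```python
from h import *
s=dict(np.load('/tmp/top.npz'));S=dict(np.load('/tmp/side.npz'))
a=cv2.resize(s['image'][150:300,110:310,::-1],None,fx=4,fy=4,interpolation=cv2.INTER_CUBIC);cv2.imwrite('pics/c1.png',a)
b=cv2.resize(S['image'][260:440,220:380,::-1],None,fx=3.3,fy=3.3,interpolation=cv2.INTER_CUBIC);cv2.imwrite('pics/c2.png',b)
for nm,q in(('top',s),('side',S)):
    uv,P=cloud(q)
    m=(P[:,1]>-0.0)&(P[:,1]<0.5)&(P[:,0]>.2)&(P[:,0]<.6)&(P[:,2]>.004)
    # pan level
    k=m&(P[:,2]>.066)&(P[:,2]<.1)
    im=np.zeros(q['depth'].shape,np.uint8); im[uv[k,1],uv[k,0]]=255
    n,l,st,ce=cv2.connectedComponentsWithStats(im)
    idx=l[uv[:,1],uv[:,0]]
    for i in range(1,n):
        if st[i,4]>20:
            p=P[idx==i]; print(nm,st[i],p.min(0),p.max(0),np.median(p,0))
    # ring at z .03
    k=(P[:,2]>.022)&(P[:,2]<.04)&(P[:,1]<-.1)
    im[:]=0; im[uv[k,1],uv[k,0]]=255
    n,l,st,ce=cv2.connectedComponentsWithStats(im); idx=l[uv[:,1],uv[:,0]]
    for i in range(1,n):
        if st[i,4]>60:
            p=P[idx==i]; print(nm,'R',st[i],p.min(0),p.max(0),p.mean(0),(p.min(0)+p.max(0))/2)
```

```text
top [137 191  20  32 210] [0.54785874 0.18138928 0.06602145] [0.59997071 0.21290486 0.07710877] [0.5807119  0.19342922 0.06712974]
top [192 192  12  11  54] [0.58283969 0.10399564 0.06611239] [0.59994118 0.12300576 0.06899703] [0.59158641 0.11428327 0.06702073]
top [239 193  13  23  94] [0.56080241 0.0223279  0.06601373] [0.5993366  0.04341833 0.06944831] [0.58608715 0.03446455 0.06675438]
top [193 203  12  27 136] [0.53646197 0.09942904 0.06600234] [0.58100213 0.12047725 0.0695303 ] [0.56227184 0.10834856 0.06691939]
top [235 218  26  44 589] [0.48211924 0.00447865 0.06601285] [0.55575855 0.04629433 0.09802205] [0.50387326 0.02478349 0.07348231]
top [137 223  27  47 632] [0.467955   0.16336315 0.06600148] [0.54627857 0.2051334  0.09846631] [0.49096806 0.18305312 0.07379829]
top [186 227  26  39 572] [0.47502767 0.08440029 0.06603362] [0.53994003 0.12619841 0.09869319] [0.49644204 0.10412201 0.07379905]
top R [443  32 189  81 967] [ 0.76969507 -0.66455672  0.02202798] [ 0.92596732 -0.32601684  0.03999426] [ 0.78852395 -0.4601791   0.03122362] [ 0.8478312  -0.49528678  0.03101112]
top
[... 2841 characters left out ...]
 208] [ 0.69874097 -0.41057108  0.02201749] [ 0.76322492 -0.32260707  0.02876354] [ 0.73026918 -0.36670625  0.02465939] [ 0.73098295 -0.36658907  0.02539052]
side R [315 176  23  19 327] [ 0.52048369 -0.2992733   0.02200094] [ 0.56825711 -0.24884322  0.03475217] [ 0.54394247 -0.2725183   0.02870109] [ 0.5443704  -0.27405826  0.02837656]
side R [365 182  24  20 360] [ 0.41351372 -0.28894718  0.02235367] [ 0.46168977 -0.23478893  0.03509642] [ 0.437938   -0.25838933  0.02912099] [ 0.43760174 -0.26186806  0.02872504]
side R [334 208  25  21 371] [ 0.47250255 -0.21076841  0.02208593] [ 0.52115884 -0.15702413  0.03482818] [ 0.49625435 -0.18195845  0.02855472] [ 0.4968307  -0.18389627  0.02845706]
```

View pics/c1.png

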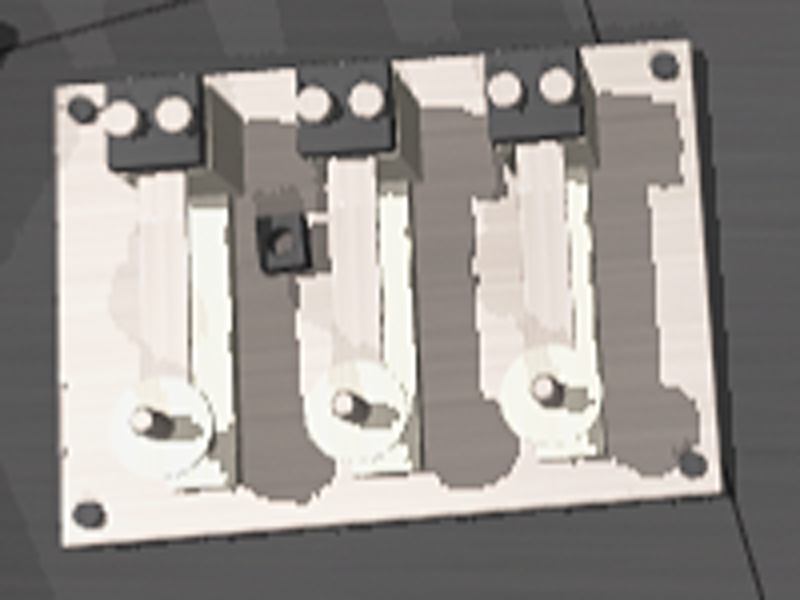

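View pics/c2.png

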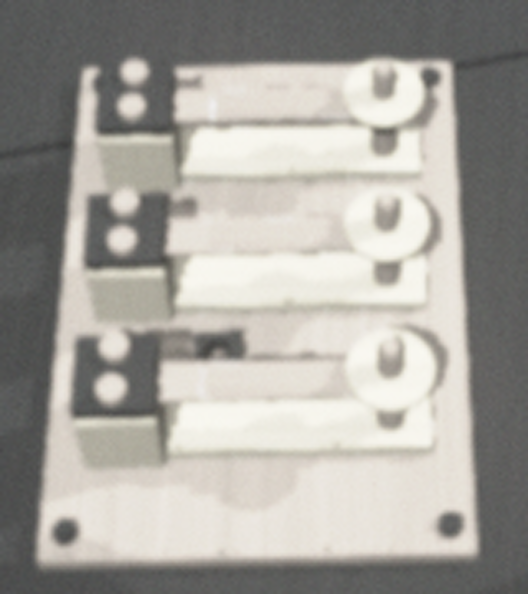

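Run:
```python
from h import *
from scipy.optimize import least_squares
for nm in('top','side'):
    q=dict(np.load('/tmp/%s.npz'%nm)); uv,P=cloud(q)
    for g in[(.489,.184),(.496,.105),(.503,.0255)]:
        d=np.hypot(P[:,0]-g[0],P[:,1]-g[1])
        k=(d<.02)&(P[:,2]>.086)&(P[:,2]<.105)
        t=uv[k]; b=onplane(q,[t.mean(0)],.095)[0]
        print(nm,g,k.sum(),'pin by depth',P[k].mean(0).round(4),'ray',b.round(4),t.mean(0))
        pan=(d<.03)&(abs(P[:,2]-.073)<.004)&(P[:,0]<g[0]+.008)
        im=np.zeros((480,640),np.uint8); im[uv[pan,1],uv[pan,0]]=255
        c=max(cv2.findContours(im,0,1)[0],key=len)[:,0,:]
        W=onplane(q,c,.073)
        W=W[np.hypot(W[:,0]-g[0],W[:,1]-g[1])>.015]
        W=W[W[:,0]<g[0]+.004]
        r=least_squares(lambda x:np.hypot(W[:,0]-x[0],W[:,1]-x[1])-.0205,g,loss='soft_l1',f_scale=.001)
        print('   pan circle',r.x.round(4),np.abs(r.fun).mean().round(4))
```

```text
top (0.489, 0.184) 50 pin by depth [0.4879 0.183  0.0935] ray [0.4877 0.1824 0.095 ] [146.5  255.54]
   pan circle [0.4886 0.1842] 0.0004
top (0.496, 0.105) 51 pin by depth [0.4947 0.1037 0.0935] ray [0.4945 0.1033 0.095 ] [196.47058824 251.56862745]
   pan circle [0.4955 0.105 ] 0.0004
top (0.503, 0.0255) 46 pin by depth [0.5018 0.0246 0.0934] ray [0.5016 0.0244 0.095 ] [246.  247.5]
   pan circle [0.5025 0.0252] 0.0003
side (0.489, 0.184) 47 pin by depth [0.4894 0.1843 0.0922] ray [0.4893 0.1858 0.095 ] [337.80851064 366.5106383 ]
   pan circle [0.4895 0.1831] 0.0009
side (0.496, 0.105) 44 pin by depth [0.496  0.1051 0.0921] ray [0.4959 0.1069 0.095 ] [336.90909091 322.20454545]
   pan circle [0.4964 0.1038] 0.0005
side (0.503, 0.0255) 38 pin by depth [0.5031 0.0254 0.0926] ray [0.503  0.0271 0.095 ] [335.78947368 281.84210526]
   pan circle [0.5038 0.0242] 0.0008
```

```bash
python3 -m inch '[{"linear":[0,0,0],"twist":0.12,"gripper":0},{"linear":[0.1,-0.1,0],"twist":0.24,"gripper":0}]'
```

```text
time: 0.27
tool_pos: [0.1727, 0.5156, 0.2265]
ee_rot: [-3.141, -0.002, 3.097]
wrist_force: [0.3, -0.4, 0.3]
width: 0.0842
```

```bash
python3 -m inch '[{"linear":[0.25,-0.25,0],"twist":0.1,"gripper":0},{"linear":[0.5,-0.5,0],"twist":0.133,"gripper":0},{"linear":[0.75,-0.75,0],"twist":0.133,"gripper":0},{"linear":[1,-1,0],"twist":0.133,"gripper":0}]'
python3 -m inch '[{"linear":[0.25,-0.25,0],"twist":0,"gripper":0},{"linear":[0.5,-0.5,0],"twist":0,"gripper":0},{"linear":[0.75,-0.75,0],"twist":0,"gripper":0},{"linear":[1,-1,0],"twist":0,"gripper":0}]'
python3 -m inch '[{"linear":[0.25,-0.25,-0.1],"twist":0,"gripper":0},{"linear":[0.5,-0.5,-0.2],"twist":0,"gripper":0},{"linear":[0.75,-0.75,-0.3],"twist":0,"gripper":0},{"linear":[1,-1,-0.4],"twist":0,"gripper":0},{"linear":[1,-1,-0.4],"twist":0,"gripper":0},{"linear":[1,-1,-0.4],"twist":0,"gripper":0}]'
```

```text
time: 0.6
tool_pos: [0.2745, 0.4137, 0.2269]
ee_rot: [-3.141, -0.001, -3.054]
wrist_force: [0.2, -0.1, -1.0]
width: 0.0569
time: 0.93
tool_pos: [0.3747, 0.3134, 0.2271]
ee_rot: [-3.141, -0.001, -3.055]
wrist_force: [-0.0, 0.1, 0.5]
width: 0.0304
time: 1.43
tool_pos: [0.4741, 0.2135, 0.1858]
ee_rot: [-3.141, -0.004, -3.059]
wrist_force: [0.0, 0.1, 0.1]
width: 0.0003
```

```bash
python3 -m inch '[{"linear":[0.15,-0.29,-0.1],"twist":0,"gripper":0},{"linear":[0.15,-0.29,-0.35],"twist":0,"gripper":0},{"linear":[0.15,-0.29,-0.54],"twist":0,"gripper":0},{"linear":[0.15,-0.29,-0.54],"twist":0,"gripper":0}]'
python3 - <<'E'
from h import *
for n in('top','side'):
    s=snap(n); u,v=proj(s,[[.489,.184,.1]])[0].astype(int); cv2.imwrite(f'pics/p1{n}.png',cv2.resize(s['image'][v-60:v+60,u-80:u+80,::-1],None,fx=4,fy=4))
print(robot.get_obs()['tool_pos'],robot.get_obs()['wrist_force'])
E
```

```text
time: 1.77
tool_pos: [0.4858, 0.1862, 0.1294]
ee_rot: [-3.141, -0.008, -3.054]
wrist_force: [-0.2, -0.7, -0.5]
width: 0.0006
[0.48806062 0.18692132 0.13349755] [-0.3670663   0.87337844  0.35928248]
```

View pics/p1side.png

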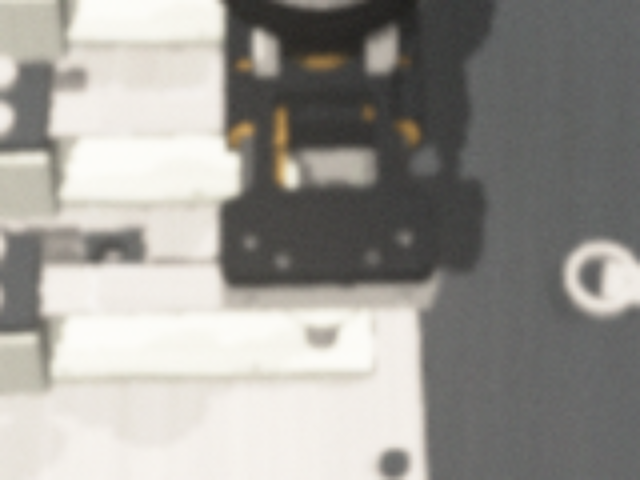

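View pics/p1top.png

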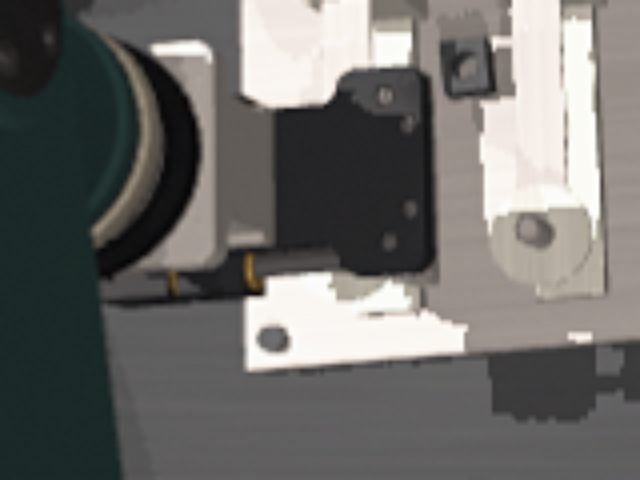

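The gripper body hides the fingers and pin in both views, so I'll rely on the measured TCP and the force from here.

```bash
python3 -m inch '[{"linear":[0,-0.01,-0.02],"twist":0,"gripper":0},{"linear":[0,-0.01,-0.04],"twist":0,"gripper":0},{"linear":[0,-0.01,-0.06],"twist":0,"gripper":0},{"linear":[0,-0.01,-0.06],"twist":0,"gripper":0},{"linear":[0,-0.01,-0.06],"twist":0,"gripper":0}]'
```

```text
time: 2.28
tool_pos: [0.4891, 0.1852, 0.1279]
ee_rot: [3.141, 0.001, -3.055]
wrist_force: [-0.4, 0.1, 1.3]
width: 0.0
```

```bash
python3 -m inch '[{"linear":[0,-0.01,-0.02],"twist":0,"gripper":0},{"linear":[0,-0.01,-0.05],"twist":0,"gripper":0},{"linear":[0,-0.01,-0.08],"twist":0,"gripper":0},{"linear":[0,-0.01,-0.08],"twist":0,"gripper":0},{"linear":[0,-0.01,-0.08],"twist":0,"gripper":0}]'
python3 -m inch '[{"linear":[0,0,-0.02],"twist":0,"gripper":0},{"linear":[0,0,-0.04],"twist":0,"gripper":0},{"linear":[0,0,-0.04],"twist":0,"gripper":0},{"linear":[0,0,-0.04],"twist":0,"gripper":0}]'
python3 -m inch '[{"linear":[0,0,-0.01],"twist":0,"gripper":0},{"linear":[0,0,-0.02],"twist":0,"gripper":0},{"linear":[0,0,-0.02],"twist":0,"gripper":0},{"linear":[0,0,-0.02],"twist":0,"gripper":0}]'
```

```text
time: 2.7
tool_pos: [0.4887, 0.1839, 0.119]
ee_rot: [-3.142, -0.001, -3.055]
wrist_force: [0.1, -0.3, -0.1]
width: 0.0005
time: 3.03
tool_pos: [0.489, 0.184, 0.1155]
ee_rot: [3.142, 0.0, -3.055]
wrist_force: [-0.4, 0.1, 0.5]
width: 0.0002
time: 3.37
tool_pos: [0.4889, 0.184, 0.1135]
ee_rot: [3.141, -0.0, -3.055]
wrist_force: [-1.5, -0.9, 1.0]
width: 0.0005
```

```bash
python3 -m inch '[{"linear":[0,0,-0.01],"twist":0,"gripper":0},{"linear":[0,0,-0.02],"twist":0,"gripper":0},{"linear":[0,0,-0.03],"twist":0,"gripper":0},{"linear":[0,0,-0.03],"twist":0,"gripper":0}]'
python3 -m inch '[{"linear":[0,0,-0.01],"twist":0,"gripper":0},{"linear":[0,0,-0.02],"twist":0,"gripper":0},{"linear":[0,0,-0.03],"twist":0,"gripper":0},{"linear":[0,0,-0.03],"twist":0,"gripper":0}]'
```

```text
time: 3.7
tool_pos: [0.4888, 0.184, 0.1103]
ee_rot: [3.142, -0.001, -3.055]
wrist_force: [-1.4, -0.4, 2.0]
width: 0.0002
time: 4.03
tool_pos: [0.4888, 0.184, 0.1073]
ee_rot: [3.141, -0.0, -3.055]
wrist_force: [-2.2, -0.3, 3.3]
width: 0.0002
```

```bash
python3 -m inch '[{"linear":[0,0,-0.01],"twist":0,"gripper":0},{"linear":[0,0,-0.015],"twist":0,"gripper":0},{"linear":[0,0,-0.015],"twist":0,"gripper":0},{"linear":[0,0,-0.015],"twist":0,"gripper":0}]'
python3 -m inch '[{"linear":[0,0,-0.01],"twist":0,"gripper":0},{"linear":[0,0,-0.01],"twist":0,"gripper":0},{"linear":[0,0,-0.01],"twist":0,"gripper":0},{"linear":[0,0,-0.01],"twist":0,"gripper":0}]'
```

```text
time: 4.37
tool_pos: [0.4889, 0.184, 0.106]
ee_rot: [3.141, -0.0, -3.055]
wrist_force: [-3.1, -0.2, 2.7]
width: 0.0004
time: 4.7
tool_pos: [0.4891, 0.184, 0.1051]
ee_rot: [3.141, 0.0, -3.055]
wrist_force: [-2.1, -0.6, 3.4]
width: 0.0002
```

```bash
python3 -m inch '[{"linear":[0,0,-0.01],"twist":0,"gripper":0},{"linear":[0,0,-0.01],"twist":0,"gripper":0},{"linear":[0,0,-0.01],"twist":0,"gripper":0},{"linear":[0,0,-0.01],"twist":0,"gripper":0}]'
python3 -m inch '[{"linear":[0,0,-0.008],"twist":0,"gripper":0},{"linear":[0,0,-0.008],"twist":0,"gripper":0},{"linear":[0,0,-0.008],"twist":0,"gripper":0},{"linear":[0,0,-0.008],"twist":0,"gripper":0}]'
```

```text
time: 5.03
tool_pos: [0.4891, 0.184, 0.1042]
ee_rot: [3.141, 0.0, -3.055]
wrist_force: [-2.7, -0.0, 4.1]
width: 0.0006
time: 5.37
tool_pos: [0.4891, 0.184, 0.1037]
ee_rot: [3.141, 0.0, -3.055]
wrist_force: [-4.1, -0.4, 6.4]
width: 0.0007
```

```bash
python3 -m inch '[{"linear":[0,0,-0.006],"twist":0,"gripper":0},{"linear":[0,0,-0.006],"twist":0,"gripper":0},{"linear":[0,0,-0.006],"twist":0,"gripper":0},{"linear":[0,0,-0.006],"twist":0,"gripper":0},{"linear":[0,0,-0.006],"twist":0,"gripper":0}]'
python3 -m inch '[{"linear":[0,0,0],"twist":0,"gripper":0},{"linear":[0,0,0],"twist":0,"gripper":0}]'
```

```text
time: 5.78
tool_pos: [0.4891, 0.184, 0.1034]
ee_rot: [3.141, 0.001, -3.055]
wrist_force: [-2.7, -0.6, 6.5]
width: 0.0006
time: 5.95
tool_pos: [0.4892, 0.184, 0.1035]
ee_rot: [3.141, 0.001, -3.055]
wrist_force: [-3.6, -1.2, 7.3]
width: 0.0006
```

```bash
python3 -m inch '[{"linear":[0,0,-0.007],"twist":0,"gripper":0},{"linear":[0,0,-0.007],"twist":0,"gripper":0},{"linear":[0,0,-0.007],"twist":0,"gripper":0},{"linear":[0,0,-0.007],"twist":0,"gripper":0},{"linear":[0,0,-0.007],"twist":0,"gripper":0}]'
python3 - <<'E'
from h import *
for n in('top','side'):
    s=snap(n); u,v=proj(s,[[.489,.184,.1]])[0].astype(int); cv2.imwrite(f'pics/p2{n}.png',cv2.resize(s['image'][v-60:v+60,u-80:u+80,::-1],None,fx=4,fy=4))
    o=robot.get_obs();print(o['tool_pos'],o['wrist_force'])
    uv,P=cloud(s)
    # strip depth profile in fixture coords
    c,si=np.cos(.0885),np.sin(.0885)
    q=P[:,:2]-[.489,.184]; fx=q@[c,si]; fy=q@[-si,c]
    for x0 in np.arange(-.02,.1,.01):
        k=(abs(fx-x0)<.005)&(abs(fy)<.009)&(P[:,2]>.05)&(P[:,2]<.08)
        if k.sum()>3: print(n,round(x0,3),k.sum(),np.median(P[k,2]).round(4))
E
```

```text
time: 6.37
tool_pos: [0.4892, 0.184, 0.1031]
ee_rot: [3.141, 0.001, -3.055]
wrist_force: [-3.6, -0.7, 7.9]
width: 0.0004
[0.48920825 0.18405364 0.10309745] [-3.7503365  -0.24555851  8.10703659]
top -0.02 39 0.0578
top -0.01 42 0.0586
top 0.06 27 0.0619
top 0.07 64 0.0636
top 0.08 66 0.0651
top 0.09 67 0.0661
[0.48921942 0.18406496 0.10310376] [-4.04557086 -0.09639888  8.0233043 ]
side 0.04 20 0.0584
side 0.05 66 0.0599
side 0.06 68 0.0614
side 0.07 62 0.0625
side 0.08 73 0.0635
side 0.09 65 0.065
```

View pics/p2side.png

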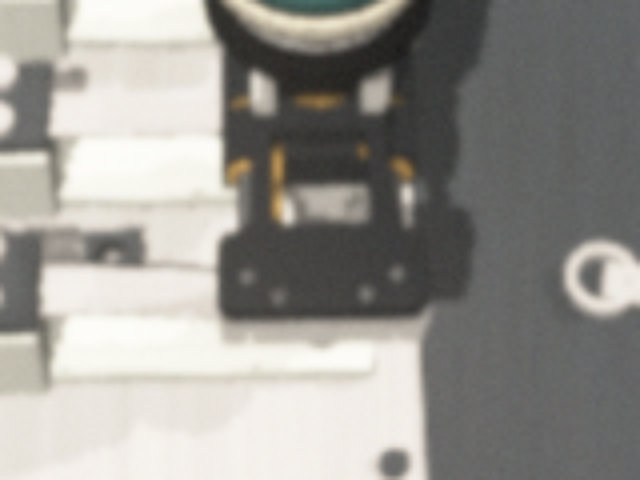

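The left strip is down. The pan is at about 0.060 and the strip slope is about 0.14 rad, so it is on its stop. The force there was about 4 N. Next is the middle strip.

```bash
python3 -m inch '[{"linear":[0,0,0.06],"twist":0,"gripper":0},{"linear":[0,0,0.15],"twist":0,"gripper":0},{"linear":[0,0,0.32],"twist":0,"gripper":0},{"linear":[0.02,-0.2,0.32],"twist":0,"gripper":0},{"linear":[0.04,-0.5,0.32],"twist":0,"gripper":0},{"linear":[0.07,-0.79,0.32],"twist":0,"gripper":0},{"linear":[0.07,-0.79,0.2],"twist":0,"gripper":0},{"linear":[0.07,-0.79,0.17],"twist":0,"gripper":0},{"linear":[0.07,-0.79,0.17],"twist":0,"gripper":0},{"linear":[0.07,-0.79,0.17],"twist":0,"gripper":0}]'
python3 -m inch '[{"linear":[0,0,-0.02],"twist":0,"gripper":0},{"linear":[0,0,-0.03],"twist":0,"gripper":0},{"linear":[0,0,-0.03],"twist":0,"gripper":0}]'
```

```text
time: 7.3
tool_pos: [0.4956, 0.1057, 0.1182]
ee_rot: [3.141, -0.001, -3.054]
wrist_force: [-0.1, -0.3, 0.1]
width: 0.0005
time: 7.55
tool_pos: [0.496, 0.1058, 0.1159]
ee_rot: [3.141, 0.0, -3.054]
wrist_force: [0.3, 0.4, 0.9]
width: 0.0002
```

```bash
python3 -m inch '[{"linear":[0,0,-0.01],"twist":0,"gripper":0},{"linear":[0,0,-0.02],"twist":0,"gripper":0},{"linear":[0,0,-0.03],"twist":0,"gripper":0},{"linear":[0,0,-0.03],"twist":0,"gripper":0}]'
python3 -m inch '[{"linear":[0,0,-0.01],"twist":0,"gripper":0},{"linear":[0,0,-0.02],"twist":0,"gripper":0},{"linear":[0,0,-0.03],"twist":0,"gripper":0},{"linear":[0,0,-0.03],"twist":0,"gripper":0}]'
python3 -m inch '[{"linear":[0,0,-0.01],"twist":0,"gripper":0},{"linear":[0,0,-0.02],"twist":0,"gripper":0},{"linear":[0,0,-0.03],"twist":0,"gripper":0},{"linear":[0,0,-0.03],"twist":0,"gripper":0}]'
```

```text
time: 7.88
tool_pos: [0.4958, 0.1053, 0.1129]
ee_rot: [3.141, -0.0, -3.055]
wrist_force: [-1.1, 0.7, 1.9]
width: 0.0005
time: 8.22
tool_pos: [0.4957, 0.105, 0.1098]
ee_rot: [3.141, -0.001, -3.055]
wrist_force: [-2.8, 0.1, 4.2]
width: 0.0002
time: 8.55
tool_pos: [0.4957, 0.1049, 0.1068]
ee_rot: [3.142, -0.001, -3.055]
wrist_force: [-3.9, 1.2, 5.0]
width: 0.0003
```

```bash
python3 -m inch '[{"linear":[0,0,-0.01],"twist":0,"gripper":0},{"linear":[0,0,-0.02],"twist":0,"gripper":0},{"linear":[0,0,-0.02],"twist":0,"gripper":0},{"linear":[0,0,-0.02],"twist":0,"gripper":0}]'
python3 -m inch '[{"linear":[0,0,-0.01],"twist":0,"gripper":0},{"linear":[0,0,-0.01],"twist":0,"gripper":0},{"linear":[0,0,-0.01],"twist":0,"gripper":0},{"linear":[0,0,-0.01],"twist":0,"gripper":0}]'
```

```text
time: 8.88
tool_pos: [0.4957, 0.1049, 0.105]
ee_rot: [-3.141, -0.001, -3.055]
wrist_force: [-4.5, 0.1, 6.1]
width: 0.0005
time: 9.22
tool_pos: [0.4958, 0.1049, 0.1042]
ee_rot: [-3.141, -0.0, -3.055]
wrist_force: [-4.6, -0.4, 6.4]
width: 0.0002
```

```bash
python3 -m inch '[{"linear":[0,0,-0.01],"twist":0,"gripper":0},{"linear":[0,0,-0.01],"twist":0,"gripper":0},{"linear":[0,0,-0.01],"twist":0,"gripper":0},{"linear":[0,0,-0.01],"twist":0,"gripper":0}]'
python3 -m inch '[{"linear":[0,0,-0.008],"twist":0,"gripper":0},{"linear":[0,0,-0.008],"twist":0,"gripper":0},{"linear":[0,0,-0.008],"twist":0,"gripper":0},{"linear":[0,0,-0.008],"twist":0,"gripper":0}]'
cat > chk.py <<'E'
from h import *
import sys
g=eval(sys.argv[1])
for n in('top','side'):
    s=snap(n); o=robot.get_obs();print(o['tool_pos'],o['wrist_force'])
    uv,P=cloud(s)
    c,si=np.cos(.0885),np.sin(.0885)
    q=P[:,:2]-g; fx=q@[c,si]; fy=q@[-si,c]
    for x0 in np.arange(-.02,.1,.01):
        k=(abs(fx-x0)<.005)&(abs(fy)<.009)&(P[:,2]>.05)&(P[:,2]<.08)
        if k.sum()>3: print(n,round(x0,3),k.sum(),np.median(P[k,2]).round(4))
E
python3 chk.py [.496,.1045]
```

```text
time: 9.55
tool_pos: [0.4958, 0.1049, 0.1034]
ee_rot: [-3.141, -0.001, -3.055]
wrist_force: [-5.3, 0.7, 7.5]
width: 0.0005
time: 9.88
tool_pos: [0.4958, 0.1049, 0.103]
ee_rot: [-3.141, -0.0, -3.055]
wrist_force: [-4.8, 0.0, 8.4]
width: 0.0006
[0.49581791 0.10487339 0.1030401 ] [-5.33133908  0.23953528  8.11850272]
top -0.02 38 0.0577
top -0.01 38 0.0581
top 0.06 28 0.0626
top 0.07 64 0.063
top 0.08 63 0.0645
top 0.09 62 0.066
[0.49581987 0.10487447 0.1030622 ] [-4.49365256 -0.36238503  8.64652148]
side -0.01 6 0.055
side 0.02 8 0.0538
side 0.03 13 0.0563
side 0.04 32 0.0582
side 0.05 58 0.059
side 0.06 60 0.0602
side 0.07 55 0.0617
side 0.08 57 0.0632
side 0.09 58 0.0643
```

The middle strip is bent as far as the left one was. I'll push slightly deeper and hold, then go to the right strip.

```bash
python3 -m inch '[{"linear":[0,0,-0.008],"twist":0,"gripper":0},{"linear":[0,0,-0.008],"twist":0,"gripper":0},{"linear":[0,0,-0.008],"twist":0,"gripper":0},{"linear":[0,0,-0.008],"twist":0,"gripper":0}]'
python3 -m inch '[{"linear":[0,0,0.06],"twist":0,"gripper":0},{"linear":[0,0,0.15],"twist":0,"gripper":0},{"linear":[0,0,0.32],"twist":0,"gripper":0},{"linear":[0.02,-0.2,0.32],"twist":0,"gripper":0},{"linear":[0.04,-0.5,0.32],"twist":0,"gripper":0},{"linear":[0.07,-0.8,0.32],"twist":0,"gripper":0},{"linear":[0.07,-0.8,0.2],"twist":0,"gripper":0},{"linear":[0.07,-0.8,0.18],"twist":0,"gripper":0},{"linear":[0.07,-0.8,0.18],"twist":0,"gripper":0},{"linear":[0.07,-0.8,0.18],"twist":0,"gripper":0}]'
python3 -m inch '[{"linear":[0,0,-0.02],"twist":0,"gripper":0},{"linear":[0,0,-0.03],"twist":0,"gripper":0},{"linear":[0,0,-0.03],"twist":0,"gripper":0}]'
```

```text
time: 10.32
tool_pos: [0.4959, 0.1049, 0.1027]
ee_rot: [-3.141, 0.0, -3.055]
wrist_force: [-6.6, -0.6, 10.5]
width: 0.0006
time: 11.15
tool_pos: [0.5027, 0.0257, 0.1187]
ee_rot: [3.141, -0.001, -3.054]
wrist_force: [-0.3, 1.0, 0.4]
width: -0.0001
time: 11.4
tool_pos: [0.5031, 0.0258, 0.1163]
ee_rot: [3.141, 0.0, -3.054]
wrist_force: [-1.2, 0.7, 0.1]
width: 0.0005
```

```bash
python3 -m inch '[{"linear":[0,0,-0.01],"twist":0,"gripper":0},{"linear":[0,0,-0.02],"twist":0,"gripper":0},{"linear":[0,0,-0.03],"twist":0,"gripper":0},{"linear":[0,0,-0.03],"twist":0,"gripper":0}]'
python3 -m inch '[{"linear":[0,0,-0.01],"twist":0,"gripper":0},{"linear":[0,0,-0.02],"twist":0,"gripper":0},{"linear":[0,0,-0.03],"twist":0,"gripper":0},{"linear":[0,0,-0.03],"twist":0,"gripper":0}]'
python3 -m inch '[{"linear":[0,0,-0.01],"twist":0,"gripper":0},{"linear":[0,0,-0.02],"twist":0,"gripper":0},{"linear":[0,0,-0.03],"twist":0,"gripper":0},{"linear":[0,0,-0.03],"twist":0,"gripper":0}]'
```

```text
time: 11.73
tool_pos: [0.5028, 0.0254, 0.1135]
ee_rot: [3.141, -0.0, -3.055]
wrist_force: [-1.6, 1.6, 2.7]
width: 0.0004
time: 12.07
tool_pos: [0.5026, 0.0251, 0.1104]
ee_rot: [3.141, -0.001, -3.055]
wrist_force: [-2.7, 1.9, 5.2]
width: 0.0006
time: 12.4
tool_pos: [0.5023, 0.025, 0.1077]
ee_rot: [3.141, -0.002, -3.055]
wrist_force: [-4.7, 1.5, 7.3]
width: 0.0004
```

```bash
python3 -m inch '[{"linear":[0,0,-0.01],"twist":0,"gripper":0},{"linear":[0,0,-0.02],"twist":0,"gripper":0},{"linear":[0,0,-0.02],"twist":0,"gripper":0},{"linear":[0,0,-0.02],"twist":0,"gripper":0}]'
python3 -m inch '[{"linear":[0,0,-0.01],"twist":0,"gripper":0},{"linear":[0,0,-0.01],"twist":0,"gripper":0},{"linear":[0,0,-0.01],"twist":0,"gripper":0},{"linear":[0,0,-0.01],"twist":0,"gripper":0}]'
```

```text
time: 12.73
tool_pos: [0.5022, 0.025, 0.1061]
ee_rot: [3.141, -0.002, -3.055]
wrist_force: [-5.9, 1.5, 8.4]
width: 0.0006
time: 13.07
tool_pos: [0.5021, 0.025, 0.1053]
ee_rot: [3.141, -0.002, -3.055]
wrist_force: [-5.5, 1.6, 9.2]
width: 0.0004
```

```bash
python3 -m inch '[{"linear":[0,0,-0.008],"twist":0,"gripper":0},{"linear":[0,0,-0.008],"twist":0,"gripper":0},{"linear":[0,0,-0.008],"twist":0,"gripper":0},{"linear":[0,0,-0.008],"twist":0,"gripper":0}]'; python3 chk.py [.503,.025]
```

```text
time: 13.4
tool_pos: [0.502, 0.025, 0.1045]
ee_rot: [3.141, -0.002, -3.055]
wrist_force: [-6.0, 0.4, 10.2]
width: 0.0005
[0.50205236 0.02496488 0.10454759] [-6.74033116  1.29531349 10.49559123]
top -0.02 16 0.0599
top -0.01 6 0.0606
[0.50202046 0.02496206 0.10455092] [-7.19474697  0.57500624 10.23347368]
side -0.02 23 0.0581
side -0.01 43 0.0587
side 0.0 33 0.0621
side 0.01 39 0.0613
side 0.02 46 0.0604
side 0.03 47 0.0578
side 0.04 42 0.0583
side 0.05 48 0.0598
side 0.06 48 0.0613
side 0.07 51 0.0619
side 0.08 49 0.0636
side 0.09 49 0.064
```

```bash
python3 -m inch '[{"linear":[0,0,-0.007],"twist":0,"gripper":0},{"linear":[0,0,-0.007],"twist":0,"gripper":0},{"linear":[0,0,-0.007],"twist":0,"gripper":0},{"linear":[0,0,-0.007],"twist":0,"gripper":0}]'
python3 -m inch '[{"linear":[0,0,-0.006],"twist":0,"gripper":0},{"linear":[0,0,-0.006],"twist":0,"gripper":0},{"linear":[0,0,-0.006],"twist":0,"gripper":0},{"linear":[0,0,-0.006],"twist":0,"gripper":0}]'; python3 chk.py [.503,.025]
```

```text
time: 13.83
tool_pos: [0.502, 0.0249, 0.1039]
ee_rot: [3.141, -0.002, -3.055]
wrist_force: [-6.0, 0.6, 9.6]
width: 0.0005
time: 14.17
tool_pos: [0.5019, 0.0249, 0.1034]
ee_rot: [3.141, -0.002, -3.055]
wrist_force: [-7.8, 1.6, 10.5]
width: 0.0003
[0.50189081 0.02493642 0.10338928] [-7.22679766  0.27583872 11.21823317]
top -0.02 15 0.0573
top -0.01 6 0.0576
[0.50188025 0.02494811 0.10336368] [-7.32466197  1.1528022  10.79098893]
side -0.02 20 0.0576
side -0.01 41 0.058
side 0.0 36 0.0616
side 0.01 38 0.0597
side 0.02 48 0.0581
side 0.03 49 0.0571
side 0.04 41 0.058
side 0.05 51 0.0595
side 0.06 53 0.0607
side 0.07 53 0.0617
side 0.08 51 0.0634
side 0.09 51 0.0647
```

```bash
python3 -m inch '[{"linear":[0,0,-0.006],"twist":0,"gripper":0},{"linear":[0,0,-0.006],"twist":0,"gripper":0},{"linear":[0,0,-0.006],"twist":0,"gripper":0},{"linear":[0,0,-0.006],"twist":0,"gripper":0}]'
python3 -m inch '[{"linear":[0,0,-0.005],"twist":0,"gripper":0},{"linear":[0,0,-0.005],"twist":0,"gripper":0},{"linear":[0,0,-0.005],"twist":0,"gripper":0},{"linear":[0,0,-0.005],"twist":0,"gripper":0}]'
```

```text
time: 14.6
tool_pos: [0.5018, 0.0249, 0.1028]
ee_rot: [3.141, -0.003, -3.055]
wrist_force: [-7.4, 0.1, 10.7]
width: 0.0005
time: 14.93
tool_pos: [0.5018, 0.0249, 0.1024]
ee_rot: [3.141, -0.003, -3.055]
wrist_force: [-8.9, 0.8, 11.6]
width: 0.0007
```

```bash
python3 -m inch '[{"linear":[-0.01,0,0],"twist":0,"gripper":0},{"linear":[-0.02,0,0],"twist":0,"gripper":0},{"linear":[-0.02,0,0],"twist":0,"gripper":0},{"linear":[-0.02,0,0],"twist":0,"gripper":0}]'
```

```text
time: 15.27
tool_pos: [0.5015, 0.0249, 0.103]
ee_rot: [-3.141, 0.002, -3.055]
wrist_force: [-4.2, 1.0, 10.6]
width: 0.0005
```

```bash
python3 chk.py [.503,.025]
```

```text
[0.50152441 0.02493968 0.10303533] [-4.89950543  0.90377823 10.26369016]
top -0.02 11 0.0574
top -0.01 5 0.0589
[0.50151045 0.02492958 0.1030225 ] [-4.66796306  0.92585813 10.33090493]
side -0.02 21 0.0564
side -0.01 46 0.0581
side 0.0 35 0.0602
side 0.01 40 0.0598
side 0.02 50 0.0575
side 0.03 42 0.0568
side 0.04 43 0.0578
side 0.05 55 0.0593
side 0.06 49 0.0609
side 0.07 52 0.0621
side 0.08 53 0.0631
side 0.09 46 0.0643
```

```bash
python3 -m inch '[{"linear":[0,0,-0.006],"twist":0,"gripper":0},{"linear":[0,0,-0.008],"twist":0,"gripper":0},{"linear":[0,0,-0.008],"twist":0,"gripper":0},{"linear":[0,0,-0.008],"twist":0,"gripper":0}]'
python3 -m inch '[{"linear":[0,0,-0.006],"twist":0,"gripper":0},{"linear":[0,0,-0.006],"twist":0,"gripper":0},{"linear":[0,0,-0.006],"twist":0,"gripper":0},{"linear":[0,0,-0.006],"twist":0,"gripper":0}]'
```

```text
time: 15.7
tool_pos: [0.5015, 0.0249, 0.1024]
ee_rot: [-3.141, 0.002, -3.055]
wrist_force: [-4.5, 1.3, 10.8]
width: 0.0004
time: 16.03
tool_pos: [0.5015, 0.0249, 0.1021]
ee_rot: [-3.141, 0.002, -3.055]
wrist_force: [-4.3, 1.3, 12.2]
width: 0.0002
```

```bash
python3 -m inch '[{"linear":[0,0,-0.006],"twist":0,"gripper":0},{"linear":[0,0,-0.006],"twist":0,"gripper":0},{"linear":[0,0,-0.006],"twist":0,"gripper":0},{"linear":[0,0,-0.006],"twist":0,"gripper":0}]'
python3 -m inch '[{"linear":[0,0,-0.006],"twist":0,"gripper":0},{"linear":[0,0,-0.006],"twist":0,"gripper":0},{"linear":[0,0,-0.006],"twist":0,"gripper":0},{"linear":[0,0,-0.006],"twist":0,"gripper":0}]'
```

```text
time: 16.37
tool_pos: [0.5016, 0.0249, 0.1019]
ee_rot: [-3.141, 0.002, -3.055]
wrist_force: [-5.4, 0.1, 13.8]
width: 0.0009
time: 16.7
tool_pos: [0.5017, 0.0249, 0.1016]
ee_rot: [-3.141, 0.002, -3.055]
wrist_force: [-5.4, 1.1, 15.9]
width: 0.0004
```

The stop stiffness showed clearly on the right strip: 12.2 → 15.9 N over 0.5 mm. The forces on reaching the stop were about 4 N (left), 6.5 N (middle) and 11 N (right), so the right strip is stiffest. Next I'll lift off and fetch the ring.

```bash
python3 -m inch '[{"linear":[0,0,0.06],"twist":0,"gripper":0},{"linear":[0,0,0.15],"twist":0,"gripper":0},{"linear":[0,0,0.4],"twist":0,"gripper":0},{"linear":[0,-0.1,0.55],"twist":0,"gripper":0},{"linear":[0.04,-0.4,0.55],"twist":0,"gripper":0},{"linear":[0.1,-0.8,0.55],"twist":0,"gripper":0.3},{"linear":[0.14,-1,0.55],"twist":0,"gripper":0.85}]'
python3 -m inch '[{"linear":[0.05,-0.4,0],"twist":0,"gripper":0.85},{"linear":[0.1,-0.8,0],"twist":0,"gripper":0.85},{"linear":[0.14,-1,0],"twist":0,"gripper":0.85}]'
python3 -m inch '[{"linear":[0.05,-0.4,0],"twist":0,"gripper":0.85},{"linear":[0.1,-0.8,0],"twist":0,"gripper":0.85},{"linear":[0.14,-0.98,0],"twist":0,"gripper":0.85},{"linear":[0.14,-0.98,0],"twist":0,"gripper":0.85},{"linear":[0.14,-0.98,0],"twist":0,"gripper":0.85},{"linear":[0.14,-0.98,0],"twist":0,"gripper":0.85}]'
```

```text
time: 17.28
tool_pos: [0.5156, -0.0785, 0.1535]
ee_rot: [-3.138, 0.001, -3.056]
wrist_force: [-0.8, -1.1, 0.1]
width: 0.0105
time: 17.53
tool_pos: [0.529, -0.1796, 0.1527]
ee_rot: [-3.139, -0.0, -3.058]
wrist_force: [-0.4, 0.4, 1.2]
width: 0.0299
time: 18.03
tool_pos: [0.5428, -0.2724, 0.1528]
ee_rot: [3.141, -0.001, -3.055]
wrist_force: [-0.5, 0.5, -0.7]
width: 0.07
```

```bash
python3 -m inch '[{"linear":[0.005,-0.01,-0.3],"twist":0,"gripper":0.85},{"linear":[0.005,-0.01,-0.6],"twist":0,"gripper":0.85},{"linear":[0.005,-0.01,-0.85],"twist":0,"gripper":0.85},{"linear":[0.005,-0.01,-0.85],"twist":0,"gripper":0.85},{"linear":[0.005,-0.01,-0.85],"twist":0,"gripper":0.85}]'
python3 - <<'E'
from h import *
for n in('top','side'):
    s=snap(n); u,v=proj(s,[[.5435,-.2737,.05]])[0].astype(int); cv2.imwrite(f'pics/p3{n}.png',cv2.resize(s['image'][v-60:v+60,u-80:u+80,::-1],None,fx=4,fy=4))
E
```

```text
time: 18.45
tool_pos: [0.5426, -0.272, 0.0671]
ee_rot: [3.139, -0.003, -3.053]
wrist_force: [0.5, 0.1, 1.3]
width: 0.0799
```

View pics/p3side.png

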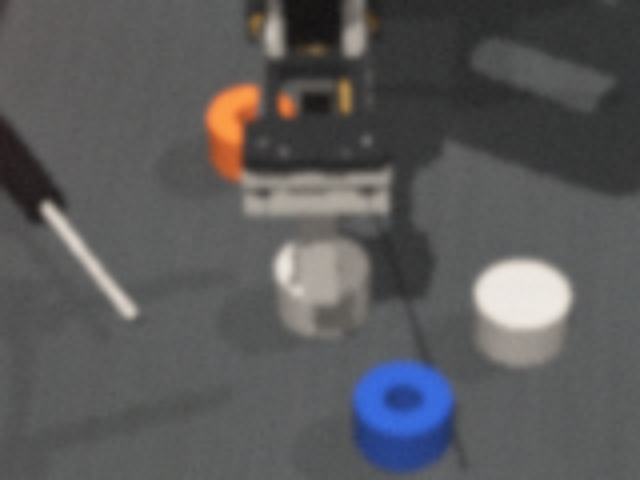

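View pics/p3top.png

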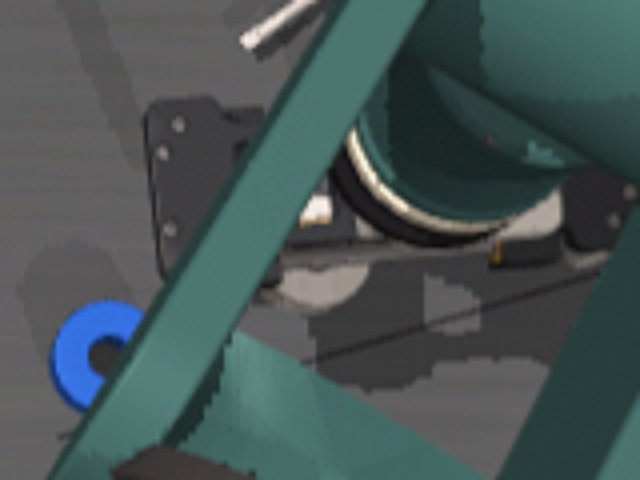

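The side view shows the near finger standing in front of the ring, at (320,235) in the crop, centred on it. The slug and both look-alikes are clear. I'll descend and grip.

```bash
python3 -m inch '[{"linear":[0.005,-0.01,-0.12],"twist":0,"gripper":0.85},{"linear":[0.005,-0.01,-0.25],"twist":0,"gripper":0.85},{"linear":[0.005,-0.01,-0.36],"twist":0,"gripper":0.85},{"linear":[0.005,-0.01,-0.4],"twist":0,"gripper":0.85},{"linear":[0.005,-0.01,-0.4],"twist":0,"gripper":0.85},{"linear":[0.005,-0.01,-0.4],"twist":0,"gripper":0.85}]'
python3 -m inch '[{"linear":[0,0,0],"twist":0,"gripper":0.5},{"linear":[0,0,0],"twist":0,"gripper":0.4},{"linear":[0,0,0],"twist":0,"gripper":0.4},{"linear":[0,0,0],"twist":0,"gripper":0.4},{"linear":[0,0,0],"twist":0,"gripper":0.4},{"linear":[0,0,0],"twist":0,"gripper":0.4},{"linear":[0,0,0],"twist":0,"gripper":0.4}]'
```

```text
time: 19.05
tool_pos: [0.5436, -0.2749, 0.0277]
ee_rot: [3.141, -0.001, -3.055]
wrist_force: [-0.0, 1.0, 0.7]
width: 0.0798
time: 19.63
tool_pos: [0.5443, -0.2754, 0.029]
ee_rot: [-3.141, 0.001, -3.055]
wrist_force: [-0.5, -0.4, 0.9]
width: 0.0499
```

```bash
python3 -m inch '[{"linear":[0,0,0.1],"twist":0,"gripper":0.3},{"linear":[0,0,0.3],"twist":0,"gripper":0.3},{"linear":[0,0,0.6],"twist":0,"gripper":0.3},{"linear":[0,0,0.9],"twist":0,"gripper":0.3},{"linear":[0,0,1],"twist":0,"gripper":0.3},{"linear":[0,0,1],"twist":0,"gripper":0.3},{"linear":[0,0,1],"twist":0,"gripper":0.3},{"linear":[0,0,1],"twist":0,"gripper":0.3}]'
python3 - <<'E'
from h import *
for n in('top','side'):
    s=snap(n); u,v=proj(s,[[.5435,-.2737,.12]])[0].astype(int); cv2.imwrite(f'pics/p4{n}.png',cv2.resize(s['image'][v-60:v+60,u-80:u+80,::-1],None,fx=4,fy=4)); print(u,v)
o=robot.get_obs();print(o['tool_pos'],o['wrist_force'],o['width'])
E
```

```text
time: 20.3
tool_pos: [0.5426, -0.2741, 0.1256]
ee_rot: [3.138, -0.004, -3.055]
wrist_force: [-0.8, -0.1, -5.0]
width: 0.0497
433 220
325 151
[ 0.54261138 -0.27410206  0.12533629] [-0.38031276  0.78780544 -4.32846147] 0.04994873295450829
```

View pics/p4side.png

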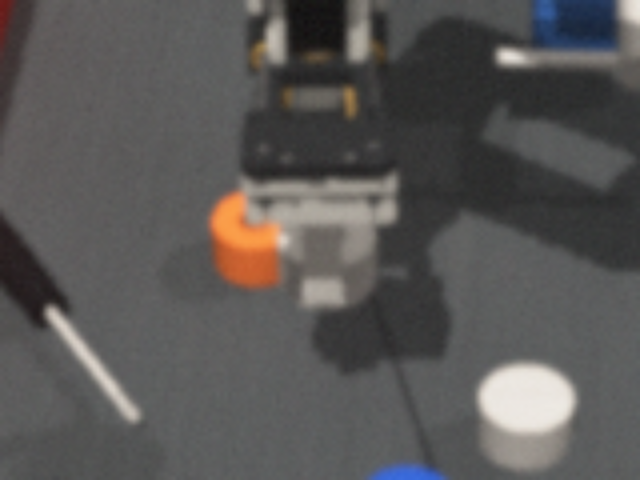

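View pics/p4top.png

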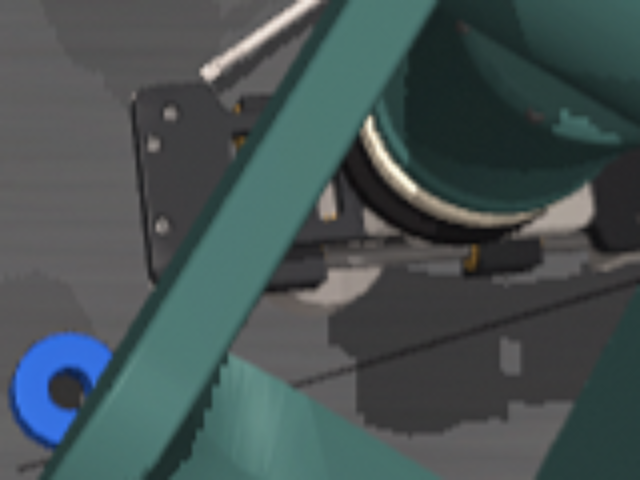

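Run:
```python
from h import *
s=dict(np.load('/tmp/side.npz')); u,v=325,151
g=cv2.cvtColor(s['image'],cv2.COLOR_RGB2GRAY)
for r in range(v-4,v+18,2): print(r,g[r,u-18:u+20])
uv,P=cloud(s)
k=(np.hypot(P[:,0]-.5426,P[:,1]+.274)<.04)&(P[:,2]>.085)&(P[:,2]<.14)
for r in range(v-4,v+18,2):
    q=P[k&(uv[:,1]==r)]; w=uv[k&(uv[:,1]==r)]
    if len(q): print(r,w[:,0].min(),w[:,0].max(),q[:,0].min().round(4),q[:,0].max().round(4),((q[:,0].min()+q[:,0].max())/2).round(4),q[:,1].min().round(4),q[:,1].max().round(4),q[:,2].mean().round(4))
```

```text
147 [144 152 155 154 158 170 177 177 166 159 155 152 146 133 131 126 132 126
 129 130 125 126 123 131 139 145 149 152 147 146 138 121 103  96  92  81
  70  63]
149 [170 167 169 169 171 176 183 189 186 173 154 144 136 126 110 102 102 102
 102 101 104 104 101 104 123 131 142 142 144 140 133 120  80  60  59  59
  57  55]
151 [175 173 175 174 173 171 179 193 207 201 164 142 132 121 107 100 102 101
 102 100 105 101 106 116 129 138 139 141 142 138 132 113  82  63  58  56
  57  56]
153 [148 144 147 145 140 136 134 146 154 149 137 137 132 124 106 101  98 104
 102 101 103 101 108 123 136 135 140 141 138 132 123 100  76  63  57  58
  57  58]
155 [127 123 125 122 124 119 116 116 112 110 111 119 127 120 108 103 101 105
 102 105 102 100 107 118 132 132 132 126 118 109  99  88  75  60  56  57
  57  59]
157 [128 122 121 123 118 116 113 112 111 102  91  88  94  95 100 101 100 102
 103 101 103 103 104 105 108 104 100  99  97  99  98  91  75  70  66  69
  70  73]
159 [122 122 123 120 117 115 111 112 111 104  91  88  88  95 104 105 105 106
 108 111 105 109 105 100  96  93  93  96  93  96  99  94  81  7
[... 571 characters left out ...]
6 121
 117 112 117 115 117 109  95  79  75  66  59  56  52  51  47  51  52  54
  56  55]
147 315 338 0.5191 0.5651 0.5421 -0.284 -0.2787 0.1255
149 314 338 0.5185 0.5662 0.5424 -0.2789 -0.2717 0.126
151 314 338 0.5184 0.5661 0.5423 -0.2732 -0.2656 0.1256
153 314 338 0.5184 0.5657 0.5421 -0.2708 -0.2608 0.1244
155 314 338 0.5182 0.5664 0.5423 -0.2693 -0.2547 0.1236
157 314 338 0.5183 0.5674 0.5428 -0.2756 -0.2363 0.1255
159 315 338 0.5184 0.5639 0.5412 -0.2708 -0.2362 0.1218
161 315 338 0.5184 0.5639 0.5411 -0.2703 -0.2346 0.1168
163 316 337 0.52 0.5618 0.5409 -0.2642 -0.2361 0.1132
165 317 335 0.5236 0.5597 0.5416 -0.2577 -0.2352 0.1092
167 320 332 0.5294 0.5534 0.5414 -0.2538 -0.2387 0.1047
```

```bash
python3 -m inch '[{"linear":[0,0.1,0.2],"twist":0,"gripper":0.3},{"linear":[-0.04,0.3,0.25],"twist":0,"gripper":0.3},{"linear":[-0.08,0.6,0.25],"twist":0,"gripper":0.3},{"linear":[-0.13,0.9,0.25],"twist":0,"gripper":0.3},{"linear":[-0.13,1,0.25],"twist":0,"gripper":0.3}]'
python3 -m inch '[{"linear":[-0.04,0.3,0],"twist":0,"gripper":0.3},{"linear":[-0.08,0.6,0],"twist":0,"gripper":0.3},{"linear":[-0.13,0.9,0],"twist":0,"gripper":0.3},{"linear":[-0.13,1,0],"twist":0,"gripper":0.3}]'
python3 -m inch '[{"linear":[-0.04,0.25,0],"twist":0,"gripper":0.3},{"linear":[-0.08,0.5,0],"twist":0,"gripper":0.3},{"linear":[-0.13,0.75,0],"twist":0,"gripper":0.3},{"linear":[-0.13,0.95,0],"twist":0,"gripper":0.3},{"linear":[-0.13,0.99,0],"twist":0,"gripper":0.3},{"linear":[-0.13,0.99,0],"twist":0,"gripper":0.3},{"linear":[-0.13,0.99,0],"twist":0,"gripper":0.3},{"linear":[-0.13,0.99,0],"twist":0,"gripper":0.3}]'
python3 - <<'E'
from h import *
for n in('top','side'):
    s=snap(n); u,v=proj(s,[[.503,.025,.11]])[0].astype(int); cv2.imwrite(f'pics/p5{n}.png',cv2.resize(s['image'][v-60:v+60,u-80:u+80,::-1],None,fx=4,fy=4)); print(u,v)
o=robot.get_obs();print(o['tool_pos'],o['wrist_force'],o['width'])
E
```

```text
time: 20.82
tool_pos: [0.5294, -0.171, 0.1518]
ee_rot: [3.137, -0.003, -3.053]
wrist_force: [0.2, 0.4, -4.5]
width: 0.0499
time: 21.15
tool_pos: [0.5164, -0.0713, 0.1519]
ee_rot: [3.138, -0.003, -3.052]
wrist_force: [-0.5, -0.7, -4.2]
width: 0.0502
time: 21.82
tool_pos: [0.5051, 0.0228, 0.153]
ee_rot: [-3.141, -0.001, -3.056]
wrist_force: [-0.9, 0.3, -3.7]
width: 0.0501
244 245
335 275
[0.50514124 0.02283834 0.15324115] [-0.26795029  0.15165371 -4.29331973] 0.049861226545091925
```

View pics/p5side.png

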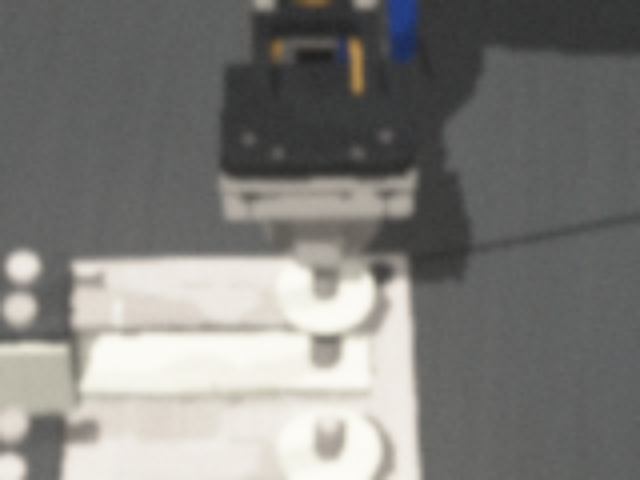

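View pics/p5top.png

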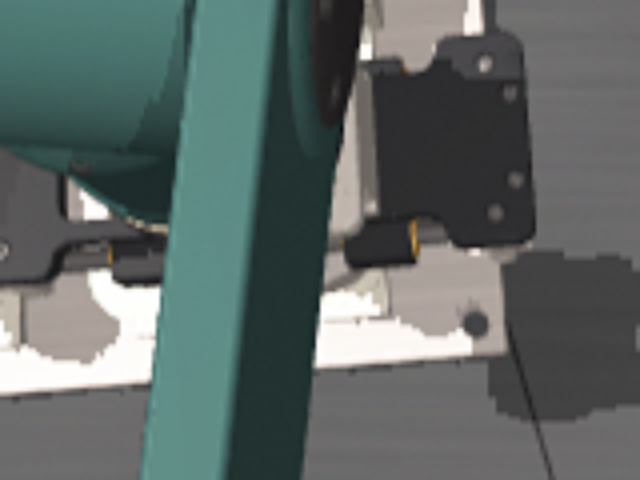

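```bash
cat > ringx.py <<'E'
from h import *
s=snap('side'); o=robot.get_obs(); T=o['tool_pos']
uv,P=cloud(s)
k=(np.hypot(P[:,0]-T[0],P[:,1]-T[1])<.05)&(P[:,2]>T[2]-.04)&(P[:,2]<T[2]+.01)
for r in np.unique(uv[k,1]):
    m=k&(uv[:,1]==r); q=P[m]; w=uv[m]
    if len(q)>5: print(r,w[:,0].min(),w[:,0].max(),'x',q[:,0].min().round(4),q[:,0].max().round(4),((q[:,0].min()+q[:,0].max())/2).round(4),'y',q[:,1].min().round(4),q[:,1].max().round(4),'z',q[:,2].min().round(4),q[:,2].max().round(4))
k=(np.hypot(P[:,0]-.503,P[:,1]-.025)<.016)&(P[:,2]>.078)&(P[:,2]<.098)
print('pin',P[k].mean(0),k.sum()); print(T,o['wrist_force'],o['width'])
E
python3 ringx.py
```

```text
269 341 349 x 0.4809 0.4932 0.4871 y 0.0298 0.0431 z 0.136 0.1523
270 321 349 x 0.481 0.5264 0.5037 y 0.0276 0.0448 z 0.1304 0.1513
271 321 349 x 0.4809 0.5268 0.5039 y 0.0293 0.0447 z 0.1299 0.1491
272 321 349 x 0.4809 0.527 0.5039 y 0.0281 0.0576 z 0.1256 0.1633
273 321 348 x 0.4824 0.5269 0.5046 y 0.0322 0.0602 z 0.1255 0.1629
274 322 348 x 0.4824 0.525 0.5037 y 0.0309 0.0614 z 0.1238 0.1624
275 323 347 x 0.4838 0.5231 0.5035 y 0.035 0.0613 z 0.1264 0.1591
276 323 346 x 0.4853 0.5232 0.5042 y 0.0382 0.0611 z 0.1245 0.1568
277 325 345 x 0.4868 0.5196 0.5032 y 0.0408 0.06 z 0.1264 0.1531
278 326 343 x 0.49 0.5177 0.5039 y 0.0417 0.0603 z 0.1265 0.1498
279 328 342 x 0.4916 0.5145 0.503 y 0.0426 0.0604 z 0.1247 0.1472
280 329 340 x 0.4939 0.5114 0.5027 y 0.0583 0.0617 z 0.1425 0.1466
281 329 340 x 0.4939 0.5113 0.5026 y 0.0574 0.0611 z 0.1389 0.143
pin [0.50284317 0.02723159 0.08711587] 43
[0.50513405 0.02293991 0.15335339] [-0.02926413 -1.12925179 -4.1592624 ] 0.05004101502862144
```

```bash
python3 -m inch '[{"linear":[-0.01,0.015,-0.08],"twist":0,"gripper":0.3},{"linear":[-0.01,0.015,-0.16],"twist":0,"gripper":0.3},{"linear":[-0.01,0.015,-0.24],"twist":0,"gripper":0.3},{"linear":[-0.01,0.015,-0.24],"twist":0,"gripper":0.3},{"linear":[-0.01,0.015,-0.24],"twist":0,"gripper":0.3}]'
python3 ringx.py
python3 - <<'E'
from h import *
s=dict(np.load('/tmp/side.npz'));u,v=proj(s,[[.503,.025,.09]])[0].astype(int); cv2.imwrite(f'pics/p6.png',cv2.resize(s['image'][v-45:v+45,u-60:u+60,::-1],None,fx=6,fy=6,interpolation=cv2.INTER_CUBIC))
E
```

```text
time: 22.38
tool_pos: [0.5032, 0.0255, 0.1281]
ee_rot: [3.141, -0.003, -3.055]
wrist_force: [-0.3, 0.4, -3.7]
width: 0.0501
281 342 350 x 0.4788 0.4914 0.4851 y 0.0313 0.0466 z 0.1052 0.1249
282 322 350 x 0.4788 0.5258 0.5023 y 0.0311 0.0494 z 0.1005 0.1242
283 323 349 x 0.4803 0.5238 0.502 y 0.035 0.0612 z 0.1031 0.1384
284 323 349 x 0.4802 0.5239 0.502 y 0.0364 0.0635 z 0.0998 0.1384
285 324 348 x 0.4818 0.5217 0.5018 y 0.0378 0.0628 z 0.1025 0.1349
286 324 347 x 0.4834 0.5218 0.5026 y 0.0401 0.064 z 0.1011 0.134
287 326 346 x 0.485 0.5183 0.5016 y 0.0412 0.0633 z 0.1011 0.131
288 327 345 x 0.4864 0.5164 0.5014 y 0.0441 0.0639 z 0.1014 0.1279
289 328 343 x 0.4897 0.5147 0.5022 y 0.0466 0.0632 z 0.1005 0.1255
290 330 342 x 0.4913 0.51 0.5007 y 0.0464 0.064 z 0.0994 0.1231
291 330 341 x 0.4921 0.5101 0.5011 y 0.061 0.0643 z 0.1155 0.1203
pin [nan nan nan] 0
[0.50370056 0.02547628 0.12890616] [ 0.84840691 -0.03336684 -4.17648051] 0.05016446233768597ringx.py:9: RuntimeWarning: Mean of empty slice.
  print('pin',P[k].mean(0),k.sum()); print(T,o['wrist_force'],o['width'])
  ret = um.true_divide(
```

View pics/p6.png

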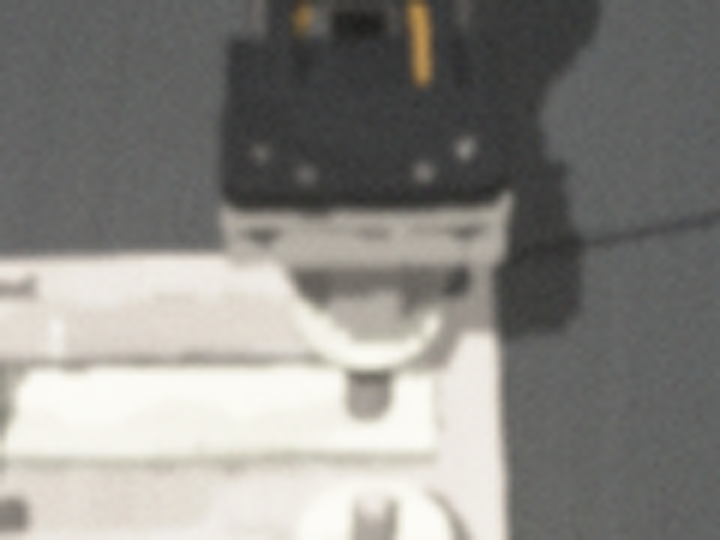

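```bash
python3 -m inch '[{"linear":[0.005,-0.008,-0.03],"twist":0,"gripper":0.3},{"linear":[0.005,-0.008,-0.07],"twist":0,"gripper":0.3},{"linear":[0.005,-0.008,-0.11],"twist":0,"gripper":0.3},{"linear":[0.005,-0.008,-0.15],"twist":0,"gripper":0.3},{"linear":[0.005,-0.008,-0.15],"twist":0,"gripper":0.3}]'
python3 -m inch '[{"linear":[0,0,-0.02],"twist":0,"gripper":0.3},{"linear":[0,0,-0.05],"twist":0,"gripper":0.3},{"linear":[0,0,-0.08],"twist":0,"gripper":0.3},{"linear":[0,0,-0.1],"twist":0,"gripper":0.3},{"linear":[0,0,-0.1],"twist":0,"gripper":0.3}]'
```

```text
time: 22.85
tool_pos: [0.5038, 0.0247, 0.1133]
ee_rot: [3.141, -0.002, -3.055]
wrist_force: [-0.4, -0.4, -4.6]
width: 0.05
time: 23.27
tool_pos: [0.5041, 0.0247, 0.1038]
ee_rot: [3.141, -0.001, -3.055]
wrist_force: [-0.8, 0.5, -4.4]
width: 0.0503
```

The ring bottom is about 19 mm below the pin top with no added force, so the pin is in the bore. I'll lower the ring onto the pan until the strip takes its weight.

```bash
python3 -m inch '[{"linear":[0,0,-0.01],"twist":0,"gripper":0.3},{"linear":[0,0,-0.02],"twist":0,"gripper":0.3},{"linear":[0,0,-0.03],"twist":0,"gripper":0.3},{"linear":[0,0,-0.04],"twist":0,"gripper":0.3},{"linear":[0,0,-0.04],"twist":0,"gripper":0.3}]'
python3 -m inch '[{"linear":[0,0,-0.01],"twist":0,"gripper":0.3},{"linear":[0,0,-0.02],"twist":0,"gripper":0.3},{"linear":[0,0,-0.02],"twist":0,"gripper":0.3},{"linear":[0,0,-0.02],"twist":0,"gripper":0.3}]'
```

```text
time: 23.68
tool_pos: [0.5045, 0.0247, 0.1006]
ee_rot: [3.142, 0.0, -3.055]
wrist_force: [-0.5, -0.4, -3.0]
width: 0.0498
time: 24.02
tool_pos: [0.5046, 0.0247, 0.0989]
ee_rot: [-3.142, 0.0, -3.055]
wrist_force: [-0.6, -0.7, -0.8]
width: 0.0496
```

```bash
python3 -m inch '[{"linear":[0,0,-0.005],"twist":0,"gripper":0.3},{"linear":[0,0,-0.005],"twist":0,"gripper":0.3}]'
python3 -m inch '[{"linear":[0,0,0],"twist":0,"gripper":0.52},{"linear":[0,0,0],"twist":0,"gripper":0.55},{"linear":[0,0,0],"twist":0,"gripper":0.6},{"linear":[0,0,0],"twist":0,"gripper":0.7},{"linear":[0,0,0],"twist":0,"gripper":0.7},{"linear":[0,0,0],"twist":0,"gripper":0.7},{"linear":[0,0,0],"twist":0,"gripper":0.7}]'
```

```text
time: 24.18
tool_pos: [0.5045, 0.0247, 0.0982]
ee_rot: [3.142, 0.0, -3.055]
wrist_force: [-2.0, -0.8, -0.0]
width: 0.0502
time: 24.77
tool_pos: [0.5047, 0.0247, 0.0981]
ee_rot: [3.142, 0.0, -3.055]
wrist_force: [-0.5, -0.0, -0.1]
width: 0.0659
```

```bash
python3 -m inch '[{"linear":[0,0,0.05],"twist":0,"gripper":0.7},{"linear":[0,0,0.15],"twist":0,"gripper":0.7},{"linear":[0,0,0.35],"twist":0,"gripper":0.7},{"linear":[0,0,0.65],"twist":0,"gripper":0.7},{"linear":[0,0,1],"twist":0,"gripper":0.7}]'
python3 -m inch '[{"linear":[-0.3,-0.3,0.2],"twist":0,"gripper":0.7},{"linear":[-0.6,-0.6,0.2],"twist":0,"gripper":0.7},{"linear":[-1,-1,0.2],"twist":0,"gripper":0.7},{"linear":[-1,-1,0.2],"twist":0,"gripper":0.7}]'
python3 -m inch '[{"linear":[-0.3,-0.3,0.2],"twist":0,"gripper":0.7},{"linear":[-0.6,-0.6,0.2],"twist":0,"gripper":0.7},{"linear":[-0.7,-1,0.2],"twist":0,"gripper":0.7},{"linear":[-0.7,-1,0.2],"twist":0,"gripper":0.7}]'
```

```text
time: 25.18
tool_pos: [0.5034, 0.0248, 0.1982]
ee_rot: [3.141, -0.003, -3.055]
wrist_force: [0.5, -0.7, -0.2]
width: 0.0655
time: 25.52
tool_pos: [0.4026, -0.0773, 0.2202]
ee_rot: [-3.139, 0.002, -3.057]
wrist_force: [-0.3, -1.2, -0.7]
width: 0.0656
time: 25.85
tool_pos: [0.3322, -0.1803, 0.2399]
ee_rot: [-3.136, 0.001, -3.064]
wrist_force: [-0.1, 0.9, 1.0]
width: 0.0661
```

Run:
```python
from h import *
for n in('top','side'):
    s=snap(n,n+'9full.png'); u,v=proj(s,[[.503,.06,.09]])[0].astype(int); cv2.imwrite(f'pics/p9{n}.png',cv2.resize(s['image'][v-60:v+60,u-80:u+80,::-1],None,fx=5,fy=5,interpolation=cv2.INTER_CUBIC))
    uv,P=cloud(s)
    k=(np.hypot(P[:,0]-.503,P[:,1]-.025)<.035)&(P[:,2]>.090)&(P[:,2]<.11)
    if k.sum(): 
        q=P[k]; print(n,k.sum(),q.min(0),q.max(0),(q.min(0)+q.max(0))/2)
        A=np.c_[q[:,:2]-q[:,:2].mean(0),np.ones(len(q))]; print('plane',np.linalg.lstsq(A,q[:,2],rcond=None)[0])
    for g in[(.489,.184),(.496,.105)]:
        k=(np.hypot(P[:,0]-g[0],P[:,1]-g[1])<.018)&(P[:,2]>.06)&(P[:,2]<.08); print('pan',g,np.median(P[k,2]))
o=robot.get_obs();print(o['time'],o['tool_pos'],o['wrist_force'])
```

```text
top 668 [0.47776562 0.0016534  0.09011609] [0.52591453 0.04977812 0.10311496] [0.50184008 0.02571576 0.09661553]
plane [0.04528067 0.0151437  0.09740966]
pan (0.489, 0.184) 0.07382224648989621
pan (0.496, 0.105) 0.07364376554078611
side 534 [ 4.78775317e-01 -1.32480681e-04  9.02124725e-02] [0.52669693 0.04984861 0.10267453] [0.50273612 0.02485806 0.0964435 ]
plane [ 0.05468516 -0.01657295  0.0961142 ]
pan (0.489, 0.184) 0.07320653189931897
pan (0.496, 0.105) 0.07259607961711895
25.95 [ 0.33400137 -0.17665302  0.23903083] [-0.38448862 -0.38017082 -0.9571252 ]
```

View pics/p9side.png

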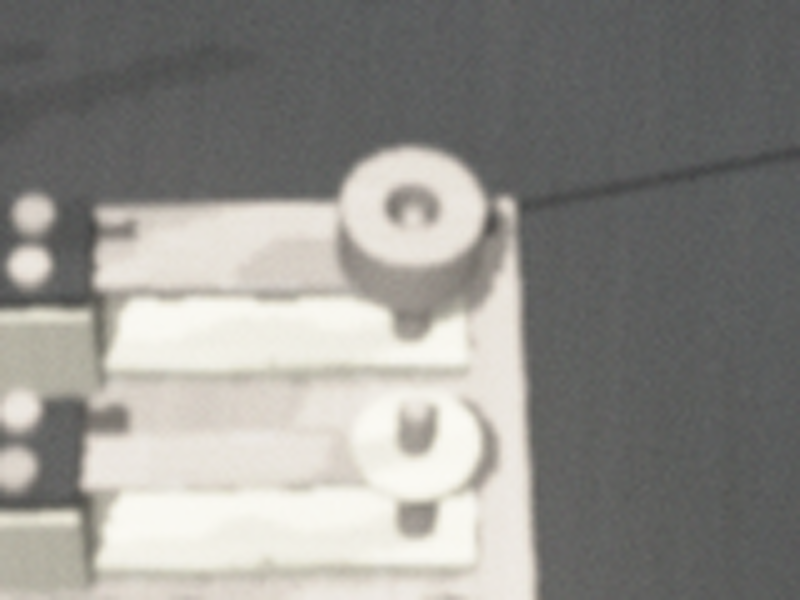

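View pics/p9top.png

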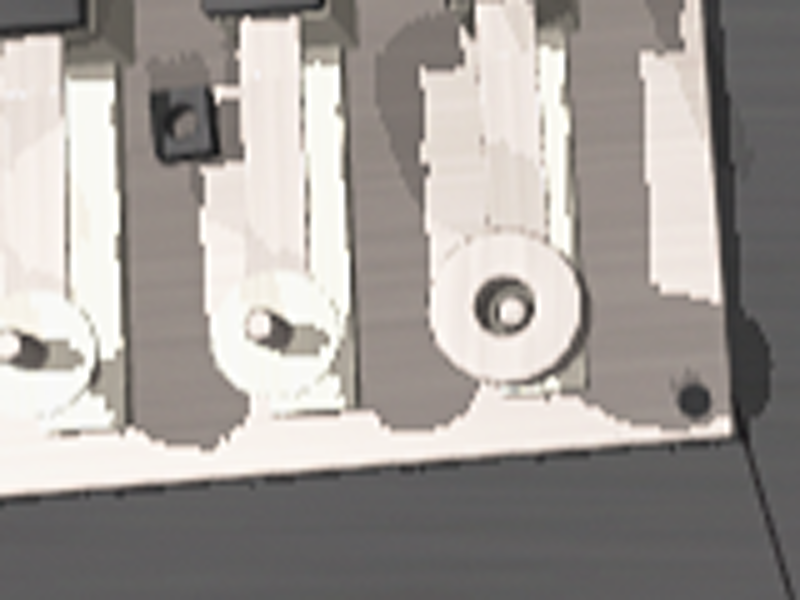

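The ring is around the right pin, lying flat: its top is near z 0.097 and it tilts about 0.05 rad. The other pans are at rest height and the nut is in place. I'll let it settle and hand it in.

```bash
python3 -m inch '[{"linear":[0,0,0],"twist":0,"gripper":0.7},{"linear":[0,0,0],"twist":0,"gripper":0.7},{"linear":[0,0,0],"twist":0,"gripper":0.7},{"linear":[0,0,0],"twist":0,"gripper":0.7},{"linear":[0,0,0],"twist":0,"gripper":0.7},{"linear":[0,0,0],"twist":0,"gripper":0.7},{"linear":[0,0,0],"twist":0,"gripper":0.7},{"linear":[0,0,0],"twist":0,"gripper":0.7},{"linear":[0,0,0],"twist":0,"gripper":0.7},{"linear":[0,0,0],"twist":0,"gripper":0.7}]'
python3 -c "
from h import *
s=snap('top');uv,P=cloud(s);k=(np.hypot(P[:,0]-.503,P[:,1]-.025)<.035)&(P[:,2]>.090)&(P[:,2]<.11);q=P[k];A=np.c_[q[:,:2]-q[:,:2].mean(0),np.ones(len(q))]; print('plane',np.linalg.lstsq(A,q[:,2],rcond=None)[0],(q.min(0)+q.max(0))/2)
k=(np.hypot(P[:,0]-.437,P[:,1]+.259)<.04)&(P[:,2]>.022);print('slug',(P[k].min(0)+P[k].max(0))/2)
print(robot.close_job())"
```

```text
time: 26.78
tool_pos: [0.3345, -0.1753, 0.238]
ee_rot: [3.141, -0.0, -3.055]
wrist_force: [0.4, 0.4, -0.1]
width: 0.0661
plane [0.05544603 0.00882851 0.09750662] [0.50209359 0.02584063 0.09648753]
slug [ 0.43785583 -0.25895435  0.02827252]
the job is handed in; nothing more can be done
None
```

The test weight is on the right strip, which is the stiffest, and the job was handed in at about 27 s of the 67 s allowed. No verdict is reported on hand-in, so the checks below are my own.

**Pressing:** I pressed the strips left, middle, right. The force on reaching the stop was about 4 N (left), 6.5 N (middle) and 11 N (right). I pushed each a little past that point, until the force climbed steeply. The highest force was about 17 N, on the right strip (limit 22 N).

**Stop contact on the right strip:** At first the camera suggested it was fully down, but the force had not yet shown the stop. I eased off the sideways load, pressed further and felt the stop clearly before moving on.

**Placing:** I gripped the ring, lowered it over the right pin until the strip carried its weight, then released it and moved the arm clear.

**Last checks:**
- **Ring:** its centre is within about 1–2 mm of the pin. The top face is about 97 mm above the bench with a tilt of about 0.055 rad, which fits a bend of about 0.05 rad for the stiffest strip.
- **Other strips:** their pans are at rest height, about 73 mm.
- **Slug and nut:** the slug is within about 1 mm of where it started. I checked the nut only by eye, and it looks unmoved.

The two cameras differ by about 1 mm in the ring's position, which is within their stated 2 mm calibration. No check failed.

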